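# Press the lid onto a sample box with the screw press

## Task

Close the metal sample box with the screw press: push the box into the press's channel until it stands right up against the end stop, then wind the T-handle clockwise, half turn by half turn, until the press has pushed the lid fully home. Let the press do the closing, not the fingers; leave the box clamped under it, and do not disturb the other things on the bench.

Things in the scene. Friction and masses are not known exactly. Their poses are not given: they have to be found in the camera images.
- press: Grey screw press fixed to the bench. Origin on the bench under the vertical screw axis; z up; its column stands at +x, the open channel runs along y, the box comes in from +y and slides on the bench (no floor plate) towards -y. The head round the screw, joined to the column, is a hub of 34 mm diameter, 82 to 112 mm above the bench.
- channel_mouth (a point): Middle of the channel's mouth on the bench, 38 mm from the screw axis on the press's +y side. The mouth is about 98 mm wide and narrows to 61 mm at press y = +5 mm; from there two straight smooth rails, 14 mm high, run to the end stop.
- end_stop (a point): Middle of the end stop's face, which looks to the press's +y, 81 mm from the screw axis; 10 mm above the bench, the stop is 20 mm high.
- column_top (a point): Top of the round steel column (24 mm diameter, 266 mm high), 72 mm from the screw axis on the press's +x side. It stands well above the handle and keeps a gripper from following a handle end round the back, so the handle is worked on the press's -x side, one end after the other.
- handle (a joint): Turn of the T-handle, rad: 0 at the top, grows clockwise seen from above, stops at 0 and 10.4. The screw goes down 2.55 mm a rad (16 mm a turn). Takes 0.13 N m to turn (0.2 when pressing) and stays where left. The foot's underside is 64 mm above the bench at 0 and 40 mm (lid just home) at 9.4 rad; past that its spring yields, up to the stop, which is harmless.
- handle_end_a (a point): Centre of the black ball (18 mm diameter) at one end of the T-handle's bar, 45 mm from the screw axis. The bar is round steel, 11 mm diameter, its hub 23 mm; its centre line is 150 mm above the bench at 0 rad and sinks 2.55 mm a rad. At handle = 0 this end points to the press's +y; it turns clockwise as the joint grows.
- handle_end_b (a point): Centre of the ball at the other end of the bar, opposite to handle_end_a.
- foot_face (a point): Centre of the underside of the round steel foot (40 mm diameter) under the screw, on the screw axis. It is spring-loaded (22 N to start to yield, up to 6 mm).
- sample_box: Loose aluminium box, 56 mm wide (its x), 160 mm long (its y), 36 mm high plus a press-in lid, 0.3 to 0.45 kg. Origin mid-underside, z up. Stands at the channel's mouth on the press's +y side, roughly in line with it. Against the end stop its middle is within 2 mm of the screw axis. A tall fixed microscope stands to its left: bring the arm in from above, over 0.4 m up.
- lid_top (a point): Middle of the lid's upper face; 40 mm above the box's underside when the lid is fully home.
- lid (a joint): How far the lid stands proud of its closed position, in m: 0 is fully home; starts at 5 to 8 mm. It slides straight down in the box and needs about 13 N.
- moisture_tin: Bystander: open aluminium tin, 60 mm diameter, 26 mm high, right of and behind the press. Origin under its middle.
- jar: Bystander: white plastic jar with white lid, 56 mm diameter, 76 mm high, behind the box's start. Origin under its middle.
- crucible: Bystander: small lidded ceramic crucible, 45 mm diameter, 49 mm high, behind the press. Origin under its middle.
- petri_dish: Bystander: round dish, 69 mm diameter, 15 mm high, at the left. Origin under its middle.

How it is judged:
By the outcome, as a careful person would: the job done as asked, in the order asked, and still so for the second after the job is handed in, with the robot touching nothing.
It also fails if it takes over 69 s, if anything falls off the work surface, if the arm or the gripper's body presses on something with over 40 N, if the wrist force passes 120 N, or if a joint passes its speed limit or range.

## Robot

A 6-joint arm with a two-finger parallel gripper is mounted at the origin on a cart in front of the work surface, level with it; the furniture and walls round the work are solid. World frame = base frame: x ahead of the robot, y to its left, z up, the work surface at z = 0. Lengths are in m, angles in rad, forces in N, time in s.
With the tool pointing down it reaches from about 0.325 to 0.775 m from the base axis. Payload 5.5 kg.
Tool frame: the origin (TCP) lies at the very end of the fingers, on their centre line; the grasp point (between the pads) lies 19 mm behind it; z points along the fingers, y is the direction in which the jaws open and shut (so a half turn about z gives the same grasp; the last joint's range is limited). The gripper opens to 85 mm and grips with 20 to 120 N. Pads are 22 mm wide; open, the fingers measure 114 mm over their backs; the gripper's body (76 mm by 85 mm) begins 54 mm behind the grasp point. The pads swing forward as they close: fully open they stand 13 mm farther back than shut.
Start: joints at [1.137, 0.091, 1.231, -0, 1.82, -0.057], TCP at [0.221, 0.558, 0.231] pointing down, gripper open.
Joint ranges: [-2.87, 2.87], [-0.86, 2.18], [0.17, 2.46], [-1.51, 4.65], [0.06, 2.69], [-2.65, 2.65]. Speed limits (rad/s): [2.57, 2.57, 3.01, 3.14, 3.14, 3.14].

## Interface

Orientations are given as a 3x3 rotation matrix whose columns are the frame's x, y, z axes.
In Python, from bench import manip gives the robot as it stands.
- The arm moves only by the tool jog_arm, never from a script. Its argument "increments" is a list of rows, each a list of 3 entries, a list of its own where there are three numbers: the shift along the world's x, y, z as a fraction of full scale, then the turn, a rotation vector about the world's x, y, z as a fraction of full scale, then the finger opening in mm, from 0 to 85.4. In form: [[[dx, dy, dz], [rx, ry, rz], grip], ...]. A call has 1 to 8 rows; each row shifts and turns the commanded pose from where the row before left it; what a row does not reach is not made up. Full scale, the value 1, is 100 mm for a shift and 90 degrees for a turn. A row lasts 1/12 s, in which the tool goes at most 41.7 mm and 7.16 degrees, less where a joint would pass 70% of its speed; a pose out of reach is approached as far as the arm can. A call with a number of a shift or a turn outside -1 to 1 is refused whole. A call with a gripper value outside its range is refused whole. The fingers move at their own pace and stop on an object; "grip_force" is the grip in N (left out, the last holds). Time passes only in rows, so rows that do not move let the fingers close. It gives the time, the measured TCP pose, the force and the opening at its end, in the units of the state.
- manip.get_state(): the state, without advancing time (a new reading comes with each control period).
- manip.get_image(name): name is "scene" or "side" or "wrist"; returns a dict with "pixels" (480x640x3 uint8, red, green, blue), "z_map" (480x640 float32, m along the optical axis (not along the pixel's ray), 0 where there is no reading), "mtx" (3x3 intrinsics, pixels), "xyz" and "orientation" of the camera in the world; the wrist camera has in their place "hand_eye" (4x4, takes a point from camera to tool coordinates, whose origin is the TCP and whose axes are the flange's). Camera axes: x right, y up, looking along -z (the intrinsics and any distortion apply to the point x, -y, -z); pixel columns grow to the right and rows downward; lengths in m; the calibration is good to about 2 mm. A picture is of the moment at which its call begins: read the wrist's pose just before it.
- manip.hand_in(): hands the job in, once; it reports no verdict.
Trained networks look in the newest picture that a camera, given by its name, has taken for a name from the list of things; names that differ only in an ending like _2 or _b are one class to them, and where a whole thing is asked for, a point or a joint stands for the part that bears it (a point fixed in the world has none). Each returns a list of dicts, best first, with "confidence" (0 to 1); they miss things now and then, are a little off and sometimes report something else, mostly with a low value. They report only what shows in the picture. A call takes as long as a camera call.
- manip.outline_of(name, camera): "mask" (480x640 bool, what is visible of it) and "at" ([row, column] in pixels, amid what is visible of it).
- manip.landmark_of(name, camera): "at" ([row, column] in pixels: a listed point, or the origin of a listed thing).
The state is a dict: "time_s": time; "joint_pos": joint angles; "joint_vel": joint speeds; "joint_torque": joint torques, N m; "ee_pos": TCP position; "tool_rot": TCP orientation; "contact_force": force on the tool from outside, world axes, zero at the start; "torque": the same for the moment, N m; "grip_width": finger opening in m.
Only numpy, scipy, OpenCV 4.12 (cv2) and the standard library are available. Lean on these libraries where they do the work, as an engineer would, in place of code of your own. Each camera call takes 0.05 s, during which the arm holds its last target. There are 200 camera calls.

## Working session

There is one attempt and no reset: what is moved stays moved. The work goes in short steps, Python scripts to look and compute and a tool call to move; the robot and the scene stay as the last step left them, time stands still between calls to the robot, and variables do not carry over. Pictures are saved under pics/ and viewed, about 8 in all and at most 12, crops included, and the job is handed in when it is done.

Besides the shell and the picture viewer there is one more tool, called after ">>>" as name(argument=value, ...) on one line, values as JSON. jog_arm: Moves the arm, as the interface text tells. Shift numbers are shares of 100 mm and turn numbers shares of 90 degrees, none past 1 either way. Its arguments: {"type":"object","properties":{"increments":{"type":"array"},"grip_force":{"type":"number"}},"required":["increments"]}

```bash
mkdir -p pics; cat > h.py <<'E'
import numpy as np, cv2
from bench import manip
def pose(im):
    if 'hand_eye' in im:
        s=manip.get_state(); T=np.eye(4); T[:3,:3]=s['tool_rot']; T[:3,3]=s['ee_pos']
        return T@np.array(im['hand_eye'])
    T=np.eye(4); T[:3,:3]=im['orientation']; T[:3,3]=im['xyz']; return T
def ray(im,at):
    K=np.array(im['mtx']); T=pose(im); r,c=at
    d=np.array([(c-K[0,2])/K[0,0],-(r-K[1,2])/K[1,1],-1]); return T[:3,3],T[:3,:3]@d
def at_z(im,at,z):
    o,d=ray(im,at); return o+d*(z-o[2])/d[2]
def at_depth(im,at):
    o,d=ray(im,at); r,c=[int(round(v)) for v in at]
    return o+d*im['z_map'][r,c]
def proj(im,p):
    T=pose(im); q=T[:3,:3].T@(np.array(p)-T[:3,3]); K=np.array(im['mtx'])
    return [K[1,2]-K[1,1]*q[1]/-q[2], K[0,2]+K[0,0]*q[0]/-q[2]]
def cloud(im):
    K=np.array(im['mtx']);T=pose(im);r,c=np.mgrid[:480,:640];z=im['z_map']
    d=np.stack([(c-K[0,2])/K[0,0]*z,-(r-K[1,2])/K[1,1]*z,-z],-1)
    return d@T[:3,:3].T+T[:3,3]
def save(im,n): cv2.imwrite('pics/'+n,im['pixels'][...,::-1])
E
python3 - <<'E'
from h import *
np.set_printoptions(precision=4,suppress=True)
print(manip.get_state())
pts=['channel_mouth','end_stop','column_top','handle_end_a','handle_end_b','foot_face','lid_top','sample_box','press','moisture_tin','jar','crucible','petri_dish']
Z=dict(channel_mouth=0,end_stop=.01,column_top=.266,handle_end_a=.15,handle_end_b=.15,foot_face=.064,lid_top=.046)
ims=[]
for cam in ['scene','side']:
    im=manip.get_image(cam); save(im,cam+'0.png'); ims.append(im)
    print(cam,pose(im))
    for n in pts:
        for d in manip.landmark_of(n,cam)[:2]:
            print(n,round(d['confidence'],2),np.round(d['at'],1),at_z(im,d['at'],Z.get(n,0)))
cv2.imwrite('pics/both.png',cv2.resize(np.hstack([i['pixels'][...,::-1] for i in ims]),(800,300)))
E
```

```text
{'time_s': 0.0, 'joint_pos': array([ 1.1373,  0.0919,  1.2319, -0.    ,  1.8198, -0.0567]), 'joint_vel': array([-0.0002, -0.0002,  0.0003,  0.0018,  0.0003,  0.0005]), 'joint_torque': array([  0.0003, -45.873 , -41.8022,   0.0001,   0.0116,   0.    ]), 'ee_pos': array([0.2207, 0.5576, 0.2302]), 'tool_rot': array([[-0.9298,  0.368 , -0.0008],
       [ 0.368 ,  0.9298, -0.0018],
       [ 0.0001, -0.0019, -1.    ]]), 'contact_force': array([ 0.1861,  0.1392, -0.1136]), 'torque': array([ 0.0583, -0.0226,  0.0241]), 'grip_width': 0.08555056997126896}
scene [[ 0.8839  0.341  -0.3201  0.1283]
 [-0.4673  0.6723 -0.5741 -0.8615]
 [ 0.0194  0.657   0.7536  1.1395]
 [ 0.      0.      0.      1.    ]]
column_top 0.57 [304.6 386.3] [ 0.5306 -0.4015  0.266 ]
handle_end_a 0.94 [344.9 350.1] [ 0.4645 -0.3906  0.15  ]
handle_end_a 0.55 [381.5 366.2] [ 0.4522 -0.4755  0.15  ]
handle_end_b 0.94 [344.9 350.1] [ 0.4645 -0.3906  0.15  ]
handle_end_b 0.55 [381.5 366.2] [ 0.4522 -0.4755  0.15  ]
foot_face 0.53 [378.3 352.8] [ 0.4587 -0.4225  0.064 ]
lid_top 0.98 [347.5 313.5] [ 0.4231 -0.3091  0.046 ]
sampl
[... 543 characters left out ...]
8 [307.2 354.6] [ 0.4089 -0.4544  0.266 ]
handle_end_a 0.59 [333.2 366.9] [ 0.4498 -0.4642  0.15  ]
handle_end_a 0.52 [309.7 355.3] [ 0.4751 -0.3828  0.15  ]
handle_end_b 0.59 [333.2 366.9] [ 0.4498 -0.4642  0.15  ]
handle_end_b 0.52 [309.7 355.3] [ 0.4751 -0.3828  0.15  ]
lid_top 0.96 [324.4 321.4] [ 0.4219 -0.3016  0.046 ]
lid_top 0.71 [284.3 347.2] [ 0.5818 -0.2142  0.046 ]
sample_box 0.95 [338.5 323.4] [ 0.4191 -0.317   0.    ]
press 0.87 [359.8 356.1] [ 0.4512 -0.4309  0.    ]
moisture_tin 0.65 [342.1 413. ] [ 0.6266 -0.4744  0.    ]
jar 0.86 [283.4 348.7] [ 0.6177 -0.1787  0.    ]
crucible 0.71 [325.  408.6] [ 0.6597 -0.4189  0.    ]
petri_dish 0.46 [231.1 227.2] [0.4166 0.2777 0.    ]
```

View pics/scene0.png

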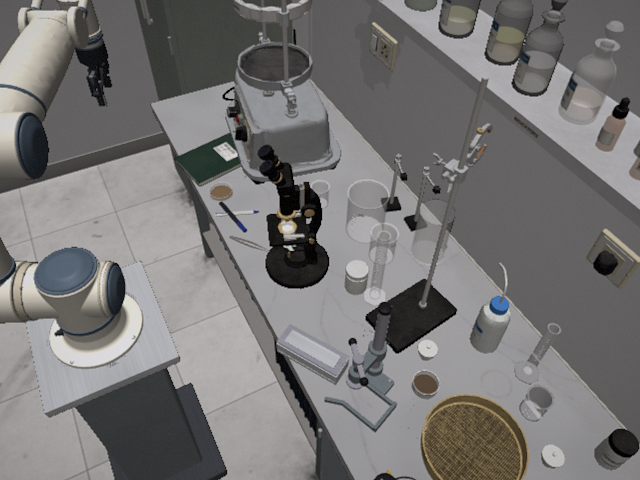

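View pics/side0.png

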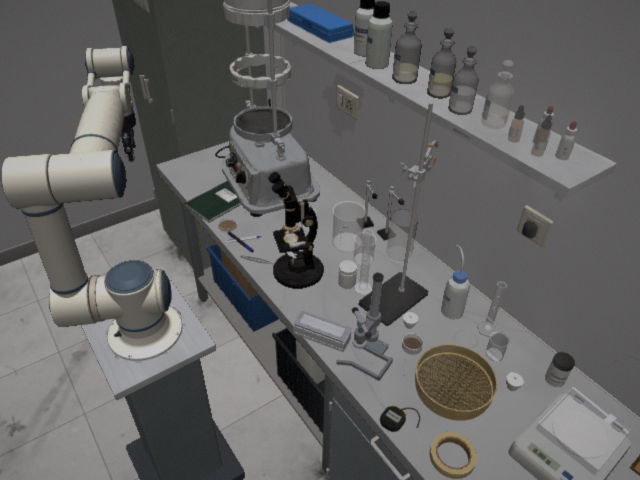

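>>> jog_arm(increments=[[[0,0,0.41],[0,0,0],85],[[0,0,0.41],[0,0,0],85],[[0,0,0.41],[0,0,0],85],[[0,0,0.41],[0,0,0],85],[[0,0,0.41],[0,0,0],85],[[0,0,0.41],[0,0,0],85],[[0.2,-0.36,0],[0,0,0],0],[[0.2,-0.36,0],[0,0,0],0]])

```text
time_s: 2.07
ee_pos: [0.2629, 0.4903, 0.4776]
tool_rot: [[-0.931, 0.365, 0.003], [0.365, 0.931, 0.005], [-0.001, 0.006, -1.0]]
contact_force: [1.7, 0.3, -0.4]
grip_width: 0.0638
```

>>> jog_arm(increments=[[[0.2,-0.36,0],[0,0,0],0],[[0.2,-0.36,0],[0,0,0],0],[[0.2,-0.36,0],[0,0,0],0],[[0.1,-0.4,0],[0,0,0],0],[[0.1,-0.4,0],[0,0,0],0],[[0.1,-0.4,0],[0,0,0],0],[[0.1,-0.4,0],[0,0,0],0],[[0.1,-0.4,0],[0,0,0],0]])

```text
time_s: 2.73
ee_pos: [0.3706, 0.1761, 0.4759]
tool_rot: [[-0.93, 0.368, 0.001], [0.368, 0.93, 0.0], [-0.001, 0.001, -1.0]]
contact_force: [2.0, -1.3, 0.5]
grip_width: 0.0001
```

>>> jog_arm(increments=[[[0.05,-0.41,0],[0,0,-0.078],0],[[0.05,-0.41,0],[0,0,-0.078],0],[[0.05,-0.41,0],[0,0,-0.078],0],[[0.05,-0.41,0],[0,0,-0.078],0],[[0.05,-0.41,0],[0,0,-0.078],0],[[0.05,-0.41,0],[0,0,-0.078],0],[[0.05,-0.41,0],[0,0,-0.078],0],[[0.05,-0.41,0],[0,0,0],0]])

```text
time_s: 3.4
ee_pos: [0.4103, -0.1521, 0.476]
tool_rot: [[-0.324, 0.946, 0.001], [0.946, 0.324, -0.0], [-0.001, 0.001, -1.0]]
contact_force: [0.7, 1.0, -0.2]
grip_width: -0.0001
```

>>> jog_arm(increments=[[[0,-0.2,0],[0,0,0],0],[[0,-0.2,0],[0,0,0],0],[[0,-0.2,0],[0,0,0],0],[[0,-0.2,0],[0,0,0],0],[[0,0,0],[0,0,0],0],[[0,0,0],[0,0,0],0]])

```text
time_s: 3.9
ee_pos: [0.4108, -0.2306, 0.4751]
tool_rot: [[-0.328, 0.945, -0.001], [0.945, 0.328, 0.001], [0.001, -0.001, -1.0]]
contact_force: [0.6, -0.3, 0.0]
grip_width: 0.0001
```

```bash
python3 - <<'E'
from h import *
np.set_printoptions(precision=4,suppress=True)
im=manip.get_image('wrist'); save(im,'w1.png'); print(np.array(im['hand_eye']));np.save('w1.npy',cloud(im))
s=manip.get_state(); print(s['time_s'],s['ee_pos'],s['joint_pos'],s['tool_rot'])
Z=dict(column_top=.266,handle_end_a=.149,handle_end_b=.149,foot_face=.064,lid_top=.046,end_stop=.01)
for n in ['channel_mouth','end_stop','column_top','handle_end_a','lid_top','sample_box','press']:
    for d in manip.landmark_of(n,'wrist')[:2]:
        print(n,round(d['confidence'],2),np.round(d['at'],1),at_z(im,d['at'],Z.get(n,0)),at_depth(im,np.clip(d['at'],0,[479,639])))
E
```

```text
[[ 0.0002  0.9658  0.2594  0.0665]
 [ 1.     -0.0003  0.0002  0.0003]
 [ 0.0002  0.2594 -0.9658 -0.1418]
 [ 0.      0.      0.      1.    ]]
3.95 [ 0.4107 -0.2298  0.4756] [-0.5826 -0.0517  0.9197  0.0004  2.2739 -0.9182] [[-0.3295  0.9441 -0.0001]
 [ 0.9441  0.3295  0.0004]
 [ 0.0005  0.     -1.    ]]
lid_top 0.68 [236.1 302. ] [ 0.4186 -0.3153  0.046 ] [ 0.4186 -0.3149  0.0475]
lid_top 0.4 [186.8 456. ] [ 0.5983 -0.1768  0.046 ] [ 0.5867 -0.1763  0.0777]
sample_box 0.96 [221.6 305.4] [ 0.4184 -0.3037  0.    ] [ 0.4162 -0.2933  0.0467]
```

View pics/w1.png

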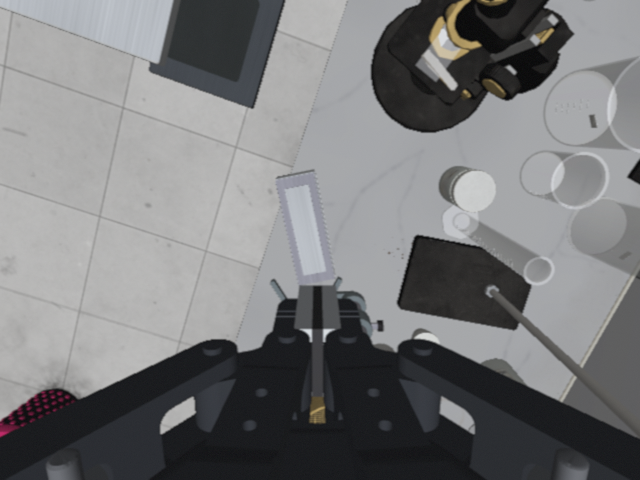

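>>> jog_arm(increments=[[[0.1,-0.36,0],[0,0,0],0],[[0.1,-0.36,0],[0,0,0],0],[[0.1,-0.36,0],[0,0,0],0],[[0.1,-0.36,0],[0,0,0],0],[[0.1,-0.36,0],[0,0,0],0],[[0.1,-0.36,0],[0,0,0],0],[[0,0,0],[0,0,0],0],[[0,0,0],[0,0,0],0]])

```text
time_s: 4.97
ee_pos: [0.4718, -0.4441, 0.4693]
tool_rot: [[-0.329, 0.944, -0.007], [0.944, 0.329, 0.007], [0.009, -0.004, -1.0]]
contact_force: [-0.3, 1.1, -0.3]
grip_width: 0.0002
```

```bash
python3 - <<'E'
from h import *
np.set_printoptions(precision=4,suppress=True)
im=manip.get_image('wrist'); save(im,'w2.png'); np.save('w2.npy',cloud(im))
s=manip.get_state(); print(s['time_s'],s['ee_pos'])
Z=dict(column_top=.266,handle_end_a=.149,handle_end_b=.149,foot_face=.064,lid_top=.046,end_stop=.01)
for n in ['channel_mouth','end_stop','column_top','handle_end_a','lid_top','sample_box','press']:
    for d in manip.landmark_of(n,'wrist')[:2]:
        print(n,round(d['confidence'],2),np.round(d['at'],1),at_z(im,d['at'],Z.get(n,0)),at_depth(im,np.clip(d['at'],0,[479,639])))
def box(f):
    P=np.load(f).reshape(-1,3)
    m=(np.abs(P[:,2]-.044)<.006)&(np.hypot(P[:,0]-.42,P[:,1]+.31)<.1)
    r=cv2.minAreaRect((P[m,:2]*1000).astype(np.float32)); print(f,m.sum(),r,np.percentile(P[m,2],[5,50,95]))
box('w1.npy');box('w2.npy')
P=np.load('w2.npy').reshape(-1,3)
m=(np.abs(P[:,2]-.266)<.006)&(np.hypot(P[:,0]-.53,P[:,1]+.4)<.05)
print('col',m.sum(),cv2.minEnclosingCircle((P[m,:2]*1000).astype(np.float32)),P[m].mean(0))
m=(np.abs(P[:,2]-.152)<.012)&(np.hypot(P[:,0]-.457,P[:,1]+.427)<.08)
print('bar',m.sum(),cv2.minAreaRect((P[m,:2]*1000).astype(np.float32)),np.percentile(P[m,2],[5,50,95]))
E
```

```text
5.0167 [ 0.4707 -0.4417  0.473 ]
end_stop 0.73 [220.6 319.4] [ 0.4964 -0.5039  0.01  ] [ 0.4949 -0.5     0.0285]
column_top 0.95 [183.4 399.2] [ 0.5299 -0.3963  0.266 ] [ 0.5278 -0.3957  0.275 ]
handle_end_a 0.91 [206.  293.7] [ 0.4513 -0.4685  0.149 ] [ 0.4511 -0.4649  0.1669]
handle_end_a 0.64 [139.2 336.8] [ 0.4727 -0.3806  0.149 ] [ 0.4717 -0.3804  0.1667]
lid_top 0.7 [ 65.6 314.6] [ 0.4192 -0.304   0.046 ] [ 0.4197 -0.3051  0.0554]
sample_box 0.95 [ 70.6 313.3] [ 0.4174 -0.3052  0.    ] [ 0.42   -0.3114  0.0553]
press 0.69 [165.8 315.9] [ 0.4646 -0.4292  0.    ] [ 0.4597 -0.4145  0.1701]
press 0.48 [ 68.6 313.3] [ 0.4165 -0.3028  0.    ] [ 0.4192 -0.3093  0.0551]
w1.npy 4113 ((420.606201171875, -306.2178649902344), (54.94904708862305, 159.04002380371094), 30.506013870239258) [0.0453 0.047  0.0486]
w2.npy 3691 ((420.26953125, -306.209716796875), (55.46952438354492, 159.65335083007812), 30.55763053894043) [0.0475 0.0491 0.0499]
col 832 ((527.9959716796875, -398.7007751464844), 14.032840728759766) [ 0.5271 -0.3984  0.2661]
bar 1201 ((480.4863586425781, -430.0710754394531), (110.01126098632812, 62.10419464111328), 71.23207092285156) [0.1524 0.1571 0.1635]
```

View pics/w2.png

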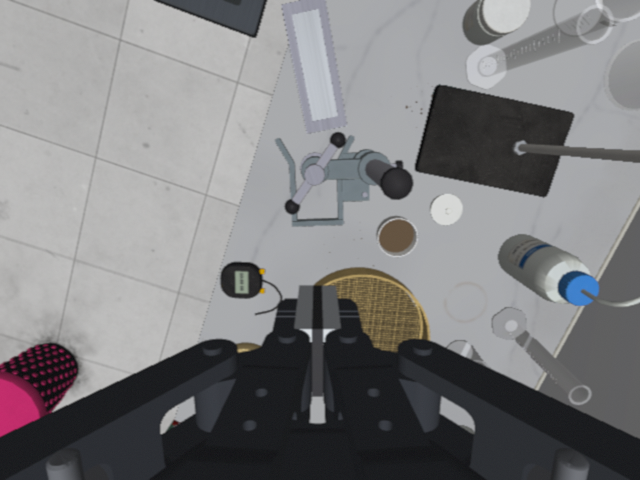

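```bash
python3 - <<'E'
from h import *
np.set_printoptions(precision=4,suppress=True)
P=np.load('w2.npy'); g=cv2.imread('pics/w2.png')
Q=P.reshape(-1,3)
f=(Q[:,2]>-.01)&(Q[:,2]<.006)&(np.hypot(Q[:,0]-.47,Q[:,1]+.45)<.15);print('bench z',np.median(Q[f,2]))
for yaw in np.radians([17,19,21,23]):
    R=np.array([[np.cos(yaw),np.sin(yaw)],[-np.sin(yaw),np.cos(yaw)]])
    u=(Q[:,:2]-[.462,-.4246])@R.T
    m=(Q[:,2]>.012)&(Q[:,2]<.024)&(np.abs(u[:,0])<.06)&(u[:,1]>-.11)&(u[:,1]<.06)
    out=[]
    for a,b in [(-75,-50),(-50,-25),(-25,0)]:
        k=m&(u[:,1]>a/1e3)&(u[:,1]<b/1e3); L=u[k&(u[:,0]<0),0];Rr=u[k&(u[:,0]>0),0]
        out.append([(np.median(x)*1e3,x.min()*1e3,x.max()*1e3) if len(x) else None for x in (L,Rr)])
    k=m&(u[:,1]<-.07); s=u[k]*1e3
    print(np.degrees(yaw),[[tuple(np.round(t,1)) if t else None for t in o] for o in out],'stop slope',np.polyfit(s[:,0],s[:,1],1), k.sum())
for z0,z1,n in [(.255,.28,'col'),(.158,.178,'balls')]:
    m=((P[...,2]>z0)&(P[...,2]<z1)&(np.hypot(P[...,0]-.48,P[...,1]+.42)<.08)).astype(np.uint8)
    nn,lab,st,_=cv2.connectedComponentsWithStats(m)
    for i in range(1,nn):
        if st[i,4]>15: print(n,st[i,4],P[lab==i].mean(0),P[lab==i].max(0))
c=g[110:250,250:430]; cv2.imwrite('pics/c2.png',cv2.resize(c,None,fx=4.4,fy=4.2,interpolation=cv2.INTER_CUBIC))
E
```

```text
bench z 0.0030475347283697163
17.0 [[(np.float64(-29.4), np.float64(-34.5), np.float64(-27.9)), (np.float64(39.7), np.float64(34.7), np.float64(53.8))], [(np.float64(-32.0), np.float64(-36.7), np.float64(-28.8)), (np.float64(46.6), np.float64(33.3), np.float64(60.0))], [(np.float64(-33.8), np.float64(-38.7), np.float64(-29.3)), (np.float64(47.4), np.float64(33.1), np.float64(59.3))]] stop slope [  0.0762 -83.4696] 366
19.0 [[(np.float64(-31.3), np.float64(-32.0), np.float64(-29.2)), (np.float64(38.7), np.float64(32.8), np.float64(59.1))], [(np.float64(-33.2), np.float64(-37.6), np.float64(-30.1)), (np.float64(45.7), np.float64(32.4), np.float64(60.0))], [(np.float64(-34.3), np.float64(-38.8), np.float64(-30.1)), (np.float64(48.0), np.float64(32.3), np.float64(59.6))]] stop slope [  0.052  -83.1474] 372
21.0 [[(np.float64(-33.1), np.float64(-37.6), np.float64(-30.4)), (np.float64(36.7), np.float64(30.7), np.float64(58.8))], [(np.float64(-34.7), np.float64(-38.5), np.float64(-31.1)), (np.float64(45.5), np.float64(31.0), np.float64(58.9))], [(np.float64(-34.6), np.float64(-38.9), np.float64(-30.7)), (np.float64(47.3), np.float64(31.5), np.float64(58.8))]] stop slope [  0.0234 -82.9523] 375
23.0 [[(np.float64(-35.9), np.float64(-40.5), np.float64(-33.0)), (np.float64(35.8), np.float64(28.1), np.float64(60.0))], [(np.float64(-36.1), np.float64(-39.7), np.float64(-32.1)), (np.float64(44.6), np.float64(29.4), np.float64(59.9))], [(np.float64(-34.9), np.float64(-39.3), np.float64(-31.1)), (np.float64(46.4), np.float64(40.7), np.float64(52.2))]] stop slope [ -0.0035 -82.7874] 379
col 847 [ 0.5269 -0.3983  0.2659] [ 0.5415 -0.3851  0.2701]
balls 85 [ 0.4735 -0.3819  0.1593] [ 0.4795 -0.3764  0.1619]
balls 56 [ 0.5191 -0.3968  0.168 ] [ 0.5285 -0.3874  0.1778]
balls 336 [ 0.4614 -0.425   0.163 ] [ 0.4722 -0.414   0.1666]
balls 85 [ 0.4494 -0.4684  0.1593] [ 0.4556 -0.4623  0.1617]
```

View pics/c2.png

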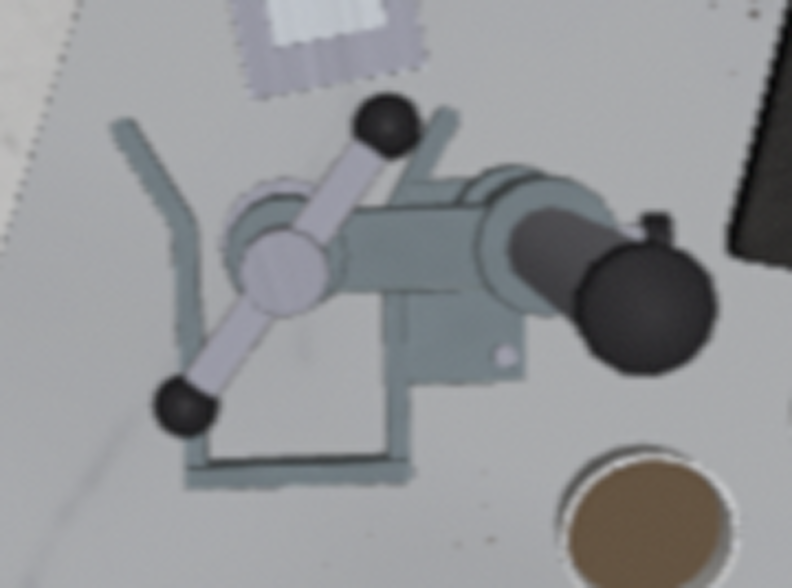

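```bash
python3 - <<'E'
from h import *
P=np.load('w1.npy').reshape(-1,3)
P=P[(P[:,2]>.03)&(P[:,2]<.42)&(P[:,1]>-.2)&(P[:,1]<.2)&(P[:,0]>.2)&(P[:,0]<.62)]
for z in np.arange(.03,.42,.05):
    q=P[(P[:,2]>z)&(P[:,2]<z+.05)]
    if len(q)>20: print(round(z,2),len(q),q.min(0).round(3),q.max(0).round(3))
E
```

```text
0.03 1455 [ 0.484 -0.2    0.03 ] [ 0.62  -0.059  0.079]
0.08 167 [ 0.532 -0.081  0.111] [ 0.553 -0.063  0.13 ]
0.13 5669 [ 0.431 -0.096  0.13 ] [0.555 0.001 0.157]
0.18 1623 [ 0.465 -0.088  0.187] [ 0.566 -0.016  0.23 ]
0.23 3054 [ 0.475 -0.088  0.23 ] [ 0.568 -0.013  0.28 ]
0.28 3589 [ 0.459 -0.077  0.28 ] [ 0.547 -0.032  0.33 ]
0.33 350 [ 0.457 -0.064  0.33 ] [ 0.48  -0.053  0.344]
```

>>> jog_arm(increments=[[[-0.16,0.37,0],[0,0,0.063],80],[[-0.16,0.37,0],[0,0,0.063],80],[[-0.16,0.37,0],[-0.0574,-0.0338,0],80],[[-0.16,0.37,0],[-0.0574,-0.0338,0],80],[[-0.16,0.37,0],[-0.0574,-0.0338,0],80],[[0,0,-0.4],[0,0,0],80],[[0,0,-0.4],[0,0,0],80],[[0,0,-0.4],[0,0,0],80]])

```text
time_s: 6.03
ee_pos: [0.404, -0.2845, 0.3608]
tool_rot: [[-0.475, 0.87, 0.129], [0.843, 0.492, -0.215], [-0.25, 0.006, -0.968]]
contact_force: [0.4, -0.1, -0.5]
grip_width: 0.08
```

>>> jog_arm(increments=[[[0,0,-0.4],[0,0,0],80],[[0,0,-0.4],[0,0,0],80],[[0,0,-0.4],[0,0,0],80],[[0,0,-0.4],[0,0,0],80],[[0,0,-0.4],[0,0,0],80],[[0,0,-0.2],[0,0,0],80],[[0,0,0],[0,0,0],80],[[0,0,0],[0,0,0],80]])

```text
time_s: 6.7
ee_pos: [0.4043, -0.2858, 0.1395]
tool_rot: [[-0.476, 0.871, 0.122], [0.845, 0.491, -0.211], [-0.243, 0.003, -0.97]]
contact_force: [0.7, -0.4, 2.0]
grip_width: 0.08
```

```bash
python3 - <<'E'
from h import *
np.set_printoptions(precision=4,suppress=True)
im=manip.get_image('wrist'); save(im,'w3.png');np.save('w3.npy',cloud(im))
s=manip.get_state(); print(s['time_s'],s['ee_pos'],s['tool_rot'],s['joint_pos'],s['grip_width'])
E
```

```text
6.75 [ 0.4052 -0.2865  0.1417] [[-0.4748  0.8712  0.1246]
 [ 0.8449  0.4909 -0.2127]
 [-0.2465  0.0043 -0.9691]] [-0.6139 -0.4036  1.852  -0.1028  1.4662 -1.1274] 0.08011809365350389
```

View pics/w3.png

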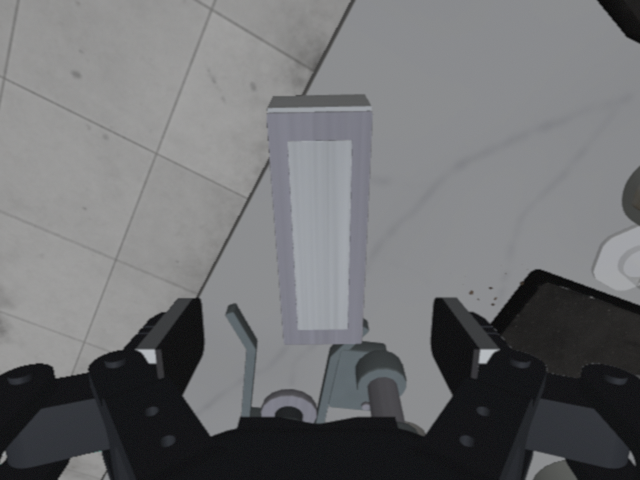

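>>> jog_arm(increments=[[[-0.15,0.32,0],[-0.038,-0.022,0],80],[[0,0,0],[0,0,0],80],[[0,0,-0.35],[0,0,0],80],[[0,0,-0.35],[0,0,0],80],[[0,0,-0.3],[0,0,0],80],[[0,0,-0.2],[0,0,0],80],[[0,0,0],[0,0,0],80],[[0,0,0],[0,0,0],80]], grip_force=20)

```text
time_s: 7.42
ee_pos: [0.3908, -0.2549, 0.0219]
tool_rot: [[-0.465, 0.871, 0.158], [0.828, 0.491, -0.27], [-0.312, 0.005, -0.95]]
contact_force: [0.4, -1.6, 1.4]
grip_width: 0.0797
```

>>> jog_arm(increments=[[[0,0,-0.12],[0,0,0],80],[[0,0,0],[0,0,0],65],[[0,0,0],[0,0,0],50],[[0,0,0],[0,0,0],50],[[0,0,0],[0,0,0],50],[[0,0,0],[0,0,0],50],[[0,0,0],[0,0,0],50]])

```text
time_s: 8.0
ee_pos: [0.3912, -0.2553, 0.0108]
tool_rot: [[-0.464, 0.871, 0.159], [0.828, 0.491, -0.271], [-0.314, 0.006, -0.95]]
contact_force: [-2.4, 2.8, 6.7]
grip_width: 0.0554
```

```bash
python3 - <<'E'
from h import *
im=manip.get_image('wrist'); save(im,'w4.png');Q=cloud(im).reshape(-1,3)
s=manip.get_state(); print(s['time_s'],s['ee_pos'],s['tool_rot'].round(3),s['grip_width'],s['contact_force'])
m=(np.abs(Q[:,2]-.044)<.007)&(np.hypot(Q[:,0]-.42,Q[:,1]+.31)<.11)
print(m.sum(),cv2.minAreaRect((Q[m,:2]*1000).astype(np.float32)))
E
```

```text
8.05 [ 0.39117979 -0.25531777  0.01074329] [[-0.465  0.871  0.159]
 [ 0.828  0.491 -0.271]
 [-0.314  0.006 -0.95 ]] 0.05582543171527946 [-3.02907382  1.66501892  6.88479986]
18611 ((388.7226867675781, -251.07080078125), (89.80033111572266, 47.90132141113281), 29.315860748291016)
```

View pics/w4.png

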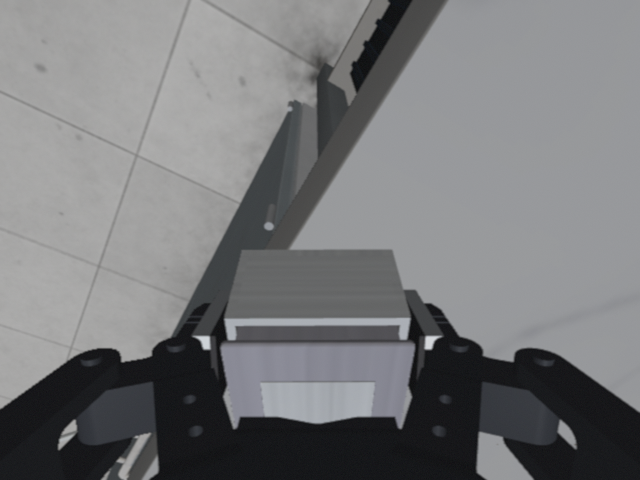

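>>> jog_arm(increments=[[[0.01,0.003,0],[0,0,-0.042],50],[[0.011,0.004,0],[0,0,-0.042],50],[[0,0,0],[0,0,0],50],[[0,0,0],[0,0,0],50]])

```text
time_s: 8.38
ee_pos: [0.3937, -0.2549, 0.0108]
tool_rot: [[-0.353, 0.928, 0.123], [0.881, 0.374, -0.29], [-0.314, 0.006, -0.949]]
contact_force: [-0.3, 0.2, 6.9]
grip_width: 0.0557
```

>>> jog_arm(increments=[[[0.037,-0.093,0],[0,0,0],50],[[0.037,-0.093,0],[0,0,0],50],[[0.037,-0.093,0],[0,0,0],50],[[0.037,-0.093,0],[0,0,0],50],[[0.037,-0.093,0],[0,0,0],50],[[0,0,0],[0,0,0],50]])

```text
time_s: 8.88
ee_pos: [0.4126, -0.302, 0.0107]
tool_rot: [[-0.353, 0.928, 0.123], [0.881, 0.374, -0.289], [-0.314, 0.007, -0.949]]
contact_force: [2.1, -2.3, 4.0]
grip_width: 0.0559
```

```bash
python3 - <<'E'
from h import *
s=manip.get_state(); print(s['time_s'],s['ee_pos'],s['tool_rot'].round(3),s['grip_width'],s['contact_force'],s['torque'])
im=manip.get_image('scene'); save(im,'s5.png')
c=im['pixels'][300:440,260:440,::-1]; cv2.imwrite('pics/c5.png',cv2.resize(c,None,fx=4.2,fy=4.2,interpolation=cv2.INTER_CUBIC))
E
```

```text
8.8833 [ 0.41258562 -0.30201964  0.010712  ] [[-0.353  0.928  0.123]
 [ 0.881  0.374 -0.289]
 [-0.314  0.007 -0.949]] 0.055869329691657414 [ 2.12626082 -2.28218644  4.03662819] [-0.44397196 -0.15821724  0.2614081 ]
```

View pics/c5.png

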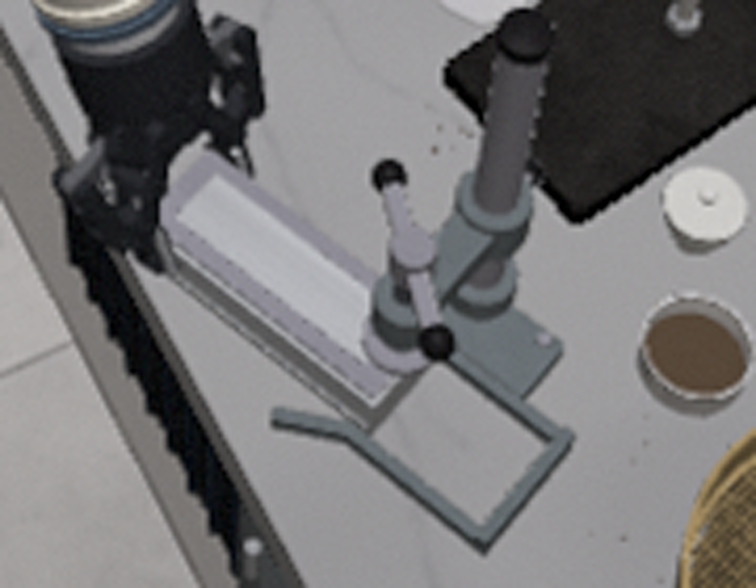

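>>> jog_arm(increments=[[[0.03,-0.074,0],[0,0,0],50],[[0.03,-0.074,0],[0,0,0],50],[[0.03,-0.074,0],[0,0,0],50],[[0,0,0],[0,0,0],50]])

```text
time_s: 9.27
ee_pos: [0.4214, -0.3234, 0.0107]
tool_rot: [[-0.353, 0.928, 0.123], [0.882, 0.373, -0.288], [-0.313, 0.007, -0.95]]
contact_force: [0.9, 3.2, 8.3]
grip_width: 0.0555
```

>>> jog_arm(increments=[[[0.03,-0.074,0],[0,0,0],50],[[0.03,-0.074,0],[0,0,0],50],[[0.03,-0.074,0],[0,0,0],50],[[0.03,-0.074,0],[0,0,0],50],[[0,0,0],[0,0,0],50]])

```text
time_s: 9.68
ee_pos: [0.4334, -0.353, 0.0106]
tool_rot: [[-0.353, 0.928, 0.123], [0.882, 0.373, -0.288], [-0.313, 0.007, -0.95]]
contact_force: [0.5, 2.4, 8.7]
grip_width: 0.0558
```

>>> jog_arm(increments=[[[0.019,-0.047,0],[0,0,0],50],[[0.019,-0.047,0],[0,0,0],50],[[0.019,-0.047,0],[0,0,0],50],[[0,0,0],[0,0,0],50]])

```text
time_s: 10.02
ee_pos: [0.4387, -0.3664, 0.0106]
tool_rot: [[-0.353, 0.928, 0.122], [0.882, 0.373, -0.287], [-0.312, 0.006, -0.95]]
contact_force: [-2.3, 6.8, 10.4]
grip_width: 0.0558
```

>>> jog_arm(increments=[[[0.0075,-0.0185,0],[0,0,0],50],[[0,0,0],[0,0,0],50],[[0.0075,-0.0185,0],[0,0,0],50],[[0,0,0],[0,0,0],50]])

```text
time_s: 10.35
ee_pos: [0.4399, -0.3693, 0.0106]
tool_rot: [[-0.353, 0.928, 0.122], [0.882, 0.373, -0.286], [-0.311, 0.006, -0.95]]
contact_force: [-4.8, 9.8, 14.5]
grip_width: 0.0557
```

>>> jog_arm(increments=[[[0.0075,-0.0185,0],[0,0,0],50],[[0,0,0],[0,0,0],50],[[0,0,0],[0,0,0],50]])

```text
time_s: 10.6
ee_pos: [0.4407, -0.3712, 0.0105]
tool_rot: [[-0.353, 0.928, 0.122], [0.882, 0.373, -0.286], [-0.311, 0.006, -0.95]]
contact_force: [-5.0, 9.7, 12.8]
grip_width: 0.0558
```

>>> jog_arm(increments=[[[0.0075,-0.0185,0],[0,0,0],50],[[0,0,0],[0,0,0],50],[[0,0,0],[0,0,0],50]])

```text
time_s: 10.85
ee_pos: [0.441, -0.3721, 0.0104]
tool_rot: [[-0.353, 0.928, 0.121], [0.883, 0.373, -0.285], [-0.309, 0.006, -0.951]]
contact_force: [-7.0, 15.4, 17.1]
grip_width: 0.056
```

```bash
python3 - <<'E'
from h import *
s=manip.get_state(); print(s['time_s'],s['ee_pos'],s['grip_width'],s['contact_force'],s['torque'])
im=manip.get_image('scene'); save(im,'s6.png')
c=im['pixels'][330:440,300:420,::-1]; cv2.imwrite('pics/c6.png',cv2.resize(c,None,fx=5.4,fy=5.4,interpolation=cv2.INTER_CUBIC))
E
```

```text
10.85 [ 0.44104865 -0.37211747  0.01042608] 0.056029702073815045 [-6.98366377 15.36662447 17.14641566] [ 1.45507689  0.80591359 -0.10452624]
```

View pics/c6.png

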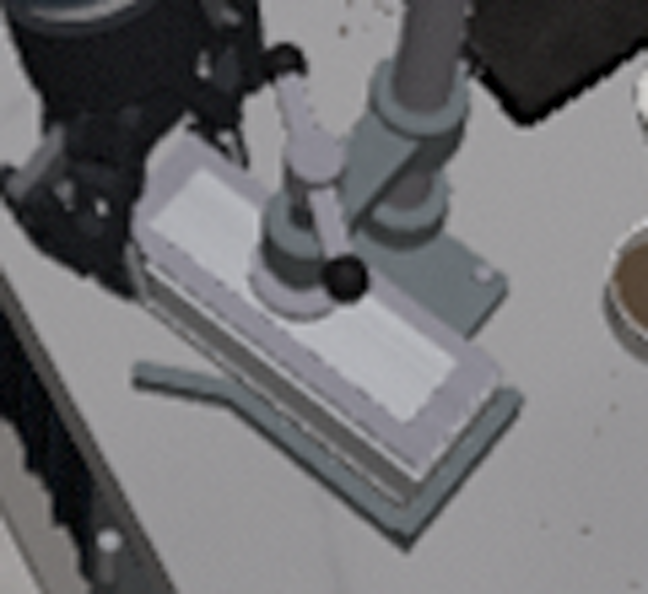

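>>> jog_arm(increments=[[[0.0075,-0.0185,0],[0,0,0],50],[[0,0,0],[0,0,0],50],[[0,0,0],[0,0,0],50]])

```text
time_s: 11.15
ee_pos: [0.4413, -0.3728, 0.01]
tool_rot: [[-0.354, 0.928, 0.119], [0.884, 0.373, -0.282], [-0.306, 0.005, -0.952]]
contact_force: [-9.9, 21.9, 21.6]
grip_width: 0.0557
```

>>> jog_arm(increments=[[[0.0075,-0.0185,0],[0,0,0],50],[[0,0,0],[0,0,0],50],[[0,0,0],[0,0,0],50]])

```text
time_s: 11.4
ee_pos: [0.4418, -0.3738, 0.0097]
tool_rot: [[-0.354, 0.928, 0.118], [0.884, 0.373, -0.281], [-0.304, 0.005, -0.953]]
contact_force: [-13.3, 26.0, 22.4]
grip_width: 0.0559
```

>>> jog_arm(increments=[[[-0.012,0.03,0],[0,0,0],50],[[0,0,0],[0,0,0],75],[[0,0,0],[0,0,0],75],[[0,0,0.02],[0,0,0],75],[[0,0,0],[0,0,0],75],[[0,0,0],[0,0,0],75]])

```text
time_s: 11.9
ee_pos: [0.4404, -0.3744, 0.0095]
tool_rot: [[-0.352, 0.928, 0.119], [0.883, 0.372, -0.286], [-0.31, 0.004, -0.951]]
contact_force: [0.5, -0.4, -0.1]
grip_width: 0.0749
```

>>> jog_arm(increments=[[[-0.05,0.12,0],[0,0,0],75],[[-0.08,0.2,0],[0,0,0],75],[[-0.08,0.2,0.2],[0,0,0],75],[[0,0,0.4],[0,0,0],75],[[0,0,0.4],[0,0,0],75],[[0,0,0.4],[0,0,0],75],[[0,0,0.4],[0,0,0],75],[[0,0,0.4],[0,0,0],75]])

```text
time_s: 12.57
ee_pos: [0.4192, -0.322, 0.2315]
tool_rot: [[-0.353, 0.928, 0.119], [0.883, 0.372, -0.286], [-0.31, 0.004, -0.951]]
contact_force: [1.0, -0.9, -0.7]
grip_width: 0.0749
```

>>> jog_arm(increments=[[[0.1,-0.25,0.2],[0.062,0.025,0],0],[[0.1,-0.25,0.2],[0.062,0.025,0],0],[[0.1,-0.25,0.2],[0.062,0.025,0],0],[[0.1,-0.25,0.2],[0,0,0],0],[[0.1,-0.25,0.2],[0,0,0],0],[[0.1,-0.25,0.2],[0,0,0],0],[[0.05,-0.1,0.2],[0,0,0],0],[[0,0,0],[0,0,0],0]])

```text
time_s: 13.23
ee_pos: [0.4837, -0.4808, 0.3681]
tool_rot: [[-0.368, 0.93, 0.011], [0.929, 0.369, -0.018], [-0.021, 0.003, -1.0]]
contact_force: [0.5, 0.6, 0.9]
grip_width: -0.0
```

```bash
cat > press.py <<'E'
from h import *
ax=np.array([.4615,-.425]);yaw=np.radians(21.8)
xh=np.array([np.cos(yaw),np.sin(yaw)]);yh=np.array([-xh[1],xh[0]])
W=lambda x,y: ax+(x*xh+y*yh)/1e3
def rows(pts,zs,start):
    """press mm waypoints -> rounded increments from start"""
    cur=np.array(start,float);out=[]
    for p,z in zip(pts,zs):
        t=np.r_[W(*p),z]; d=np.round((t-cur)/.1,3); cur=cur+d*.1; out.append([d.tolist(),[0,0,0],0])
    return out
def arc(a,b,n,rho=36): 
    t=np.radians(np.linspace(a,b,n+1)[1:]); return [(-rho*np.sin(v),-rho*np.cos(v)) for v in t]
def bars(im):
    Q=cloud(im); m=(Q[...,2]>.115)&(Q[...,2]<.175)&(np.hypot(Q[...,0]-ax[0],Q[...,1]-ax[1])<.058)
    q=Q[m]-[*ax,0]; u=np.c_[q[:,:2]@xh,q[:,:2]@yh]*1e3
    k=(np.hypot(u[:,0],u[:,1])>20)
    return u[k],q[k,2],m.sum()
E
python3 - <<'E'
from press import *
np.set_printoptions(precision=4,suppress=True)
im=manip.get_image('wrist'); save(im,'w7.png');Q=cloud(im).reshape(-1,3);np.save('w7.npy',Q)
s=manip.get_state(); print(s['time_s'],s['ee_pos'],s['tool_rot'],s['grip_width'])
u=np.c_[(Q[:,:2]-ax)@xh,(Q[:,:2]-ax)@yh]*1e3
m=(np.abs(Q[:,2]-.046)<.007)&(np.abs(u[:,0])<45)&(np.abs(u[:,1])<110)
print('box in press frame',m.sum(),cv2.minAreaRect(u[m].astype(np.float32)),u[m].min(0),u[m].max(0),np.median(Q[m,2]))
for n in ['end_stop','column_top','handle_end_a','lid_top','sample_box']:
    for d in manip.landmark_of(n,'wrist')[:2]:
        p=at_z(im,d['at'],dict(column_top=.266,handle_end_a=.149,lid_top=.046,end_stop=.01).get(n,0))[:2]-ax; print(n,round(d['confidence'],2),d['at'],p@xh*1e3,p@yh*1e3)
E
```

```text
13.2833 [ 0.4836 -0.4796  0.367 ] [[-0.3692  0.9293  0.0103]
 [ 0.9291  0.3694 -0.0171]
 [-0.0197  0.0033 -0.9998]] -4.0712326988619937e-05
box in press frame 5518 ((1.3497295379638672, -0.4229583740234375), (54.947566986083984, 158.31356811523438), 0.08879408985376358) [-26.1766 -79.5761] [28.9444 78.6975] 0.04537340537061127
end_stop 0.95 [196.0, 315.8] 0.07770648623406917 -77.870637198321
column_top 0.86 [138.5, 436.7] 69.1501663921178 1.991683316683588
handle_end_a 0.96 [85.8, 347.0] 25.777121256042236 39.808668706227785
handle_end_a 0.45 [184.5, 464.1] 129.49610298019508 -41.14294431382893
```

View pics/w7.png

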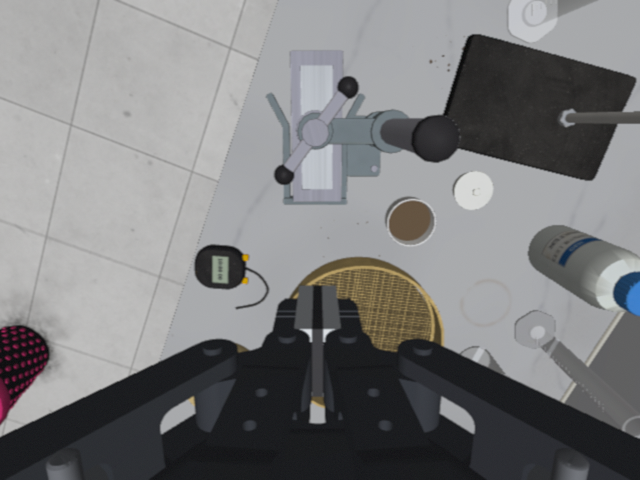

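```bash
python3 - <<'E'
from press import *
s=manip.get_state()['ee_pos']
pts=[(6,-54)]*7+[(6,-54)]; zs=list(np.linspace(s[2],.128,7)[1:])+[.127,.127]
for r in rows(pts,zs,s): print(r)
e=W(6,-54)
print('in');[print(r) for r in rows([(4,-46),(3,-42)]+arc(-4,50,4)[0:0]+arc(-5,103,8)[:6],[.127]*8,[*e,.127])]
E
```

```text
[[0.043, 0.04, -0.396], [0, 0, 0], 0]
[[-0.0, 0.0, -0.397], [0, 0, 0], 0]
[[-0.0, 0.0, -0.396], [0, 0, 0], 0]
[[-0.0, 0.0, -0.397], [0, 0, 0], 0]
[[-0.0, 0.0, -0.396], [0, 0, 0], 0]
[[-0.0, 0.0, -0.397], [0, 0, 0], 0]
[[-0.0, 0.0, -0.01], [0, 0, 0], 0]
[[-0.0, 0.0, 0.0], [0, 0, 0], 0]
in
[[-0.048, 0.067, 0.0], [0, 0, 0], 0]
[[-0.024, 0.033, 0.0], [0, 0, 0], 0]
[[-0.101, 0.029, 0.0], [0, 0, 0], 0]
[[-0.085, -0.01, 0.0], [0, 0, 0], 0]
[[-0.084, 0.01, 0.0], [0, 0, 0], 0]
[[-0.079, 0.03, 0.0], [0, 0, 0], 0]
[[-0.07, 0.047, 0.0], [0, 0, 0], 0]
[[-0.057, 0.063, 0.0], [0, 0, 0], 0]
```

>>> jog_arm(increments=[[[0.043,0.04,-0.39],[0,0,0],0],[[0,0,-0.4],[0,0,0],0],[[0,0,-0.4],[0,0,0],0],[[0,0,-0.4],[0,0,0],0],[[0,0,-0.4],[0,0,0],0],[[0,0,-0.4],[0,0,0],0],[[0,0,-0.01],[0,0,0],0],[[0,0,0],[0,0,0],0]])

```text
time_s: 14.2
ee_pos: [0.4858, -0.4717, 0.1233]
tool_rot: [[-0.371, 0.929, 0.004], [0.929, 0.371, -0.01], [-0.011, 0.0, -1.0]]
contact_force: [0.6, 0.3, 1.6]
grip_width: 0.0001
```

```bash
python3 - <<'E'
from press import *
s=manip.get_state();p=s['ee_pos'];print(p,s['contact_force'],(p[:2]-ax)@xh*1e3,(p[:2]-ax)@yh*1e3,s['joint_pos'])
E
```

```text
[ 0.48584552 -0.471696    0.12331766] [0.62627198 0.26777301 1.57597656] 5.263074410322733 -52.397715830667586 [-0.81880024  0.2944498   1.19246795 -0.00408658  1.64415442 -1.19903787]
```

>>> jog_arm(increments=[[[-0.045,0.06,0],[0,0,0],0],[[-0.024,0.033,0],[0,0,0],0],[[-0.1,0.029,0],[0,0,0],0],[[-0.085,-0.01,0],[0,0,0],0],[[-0.084,0.01,0],[0,0,0],0],[[-0.079,0.03,0],[0,0,0],0],[[-0.07,0.047,0],[0,0,0],0],[[-0.057,0.063,0],[0,0,0],0]])

```text
time_s: 14.87
ee_pos: [0.4342, -0.4494, 0.1303]
tool_rot: [[-0.37, 0.929, 0.015], [0.929, 0.37, -0.022], [-0.026, 0.006, -1.0]]
contact_force: [5.6, -3.8, 0.0]
grip_width: 0.0002
```

```bash
python3 - <<'E'
from press import *
np.set_printoptions(precision=3,suppress=True)
s=manip.get_state();p=s['ee_pos'];u=np.array([(p[:2]-ax)@xh,(p[:2]-ax)@yh])*1e3
print(p,s['contact_force'],u,np.degrees(np.arctan2(-u[0],-u[1])),np.hypot(*u))
e=W(*arc(-5,76,1)[0])
for r in rows(arc(76,198,10),[.123]*10,[*p[:2],.123]): print(r)
for c in ['scene','side']:
    im=manip.get_image(c)
    for d in manip.landmark_of('handle_end_a',c): 
        q=at_z(im,d['at'],.146)[:2]-ax; print(c,d['confidence'],q@xh*1e3,q@yh*1e3)
E
```

```text
[ 0.434 -0.449  0.13 ] [ 5.602 -3.778  0.038] [-34.414 -12.488] 70.05620579904263 36.6097024541292
[[-0.057, 0.1, 0.0], [0, 0, 0], 0]
[[-0.023, 0.073, 0.0], [0, 0, 0], 0]
[[-0.007, 0.076, 0.0], [0, 0, 0], 0]
[[0.009, 0.076, 0.0], [0, 0, 0], 0]
[[0.025, 0.072, 0.0], [0, 0, 0], 0]
[[0.04, 0.065, 0.0], [0, 0, 0], 0]
[[0.053, 0.056, 0.0], [0, 0, 0], 0]
[[0.063, 0.043, 0.0], [0, 0, 0], 0]
[[0.071, 0.029, 0.0], [0, 0, 0], 0]
[[0.075, 0.013, 0.0], [0, 0, 0], 0]
scene 0.56 39.445780405019796 -17.848951414864743
side 0.64 -43.151371596719166 17.023319463134104
side 0.57 38.94464186819017 -11.268900306587021
```

>>> jog_arm(increments=[[[-0.057,0.1,-0.03],[0,0,0],0],[[-0.023,0.073,0],[0,0,0],0],[[-0.007,0.076,0],[0,0,0],0],[[0.009,0.076,0],[0,0,0],0],[[0.025,0.072,0],[0,0,0],0],[[0.04,0.065,0],[0,0,0],0],[[0.053,0.056,0],[0,0,0],0],[[0.063,0.043,0],[0,0,0],0]])

```text
time_s: 15.73
ee_pos: [0.4424, -0.393, 0.1249]
tool_rot: [[-0.369, 0.93, 0.008], [0.929, 0.369, -0.019], [-0.02, 0.0, -1.0]]
contact_force: [-4.3, -3.5, -0.2]
grip_width: -0.0003
```

>>> jog_arm(increments=[[[0.071,0.029,-0.03],[0,0,0],0],[[0.075,0.013,0],[0,0,0],0],[[0,0,0],[0,0,0],0]])

```text
time_s: 15.98
ee_pos: [0.4577, -0.3889, 0.1213]
tool_rot: [[-0.369, 0.929, 0.008], [0.929, 0.369, -0.019], [-0.02, 0.0, -1.0]]
contact_force: [-3.4, -4.1, -0.0]
grip_width: -0.0002
```

```bash
cat > st.py <<'E'
from press import *
np.set_printoptions(precision=3,suppress=True)
import sys
z=float(sys.argv[1])
s=manip.get_state();p=s['ee_pos'];u=np.array([(p[:2]-ax)@xh,(p[:2]-ax)@yh])*1e3
print(s['time_s'],p,s['contact_force'],u,np.degrees(np.arctan2(-u[0],-u[1]))%360,np.hypot(*u))
for c in ['scene','side']:
    im=manip.get_image(c)
    for d in manip.landmark_of('handle_end_a',c): 
        q=at_z(im,d['at'],z)[:2]-ax;q=np.array([q@xh,q@yh])*1e3; print(c,d['confidence'],q,'phi',np.degrees(np.arctan2(-q[0],-q[1]))%360)
E
python3 st.py .140; python3 - <<'E'
from press import *
p=manip.get_state()['ee_pos']
u=((p[:2]-ax)@xh*1e3,(p[:2]-ax)@yh*1e3)
pts=[u,u,(-15,20),(-12,-10),(-4,-35),(6,-54),(6,-54),(6,-54)]; zs=[p[2]+.035,.195,.195,.195,.195,.195,.155,.12]
for r in rows(pts,zs,p): print(r)
print('in');[print(r) for r in rows([(4,-46),(3,-42)]+arc(-5,198,15),[.119]*17,[*W(6,-54),.119])]
E
```

```text
15.9833 [ 0.458 -0.389  0.121] [-3.413 -4.139 -0.032] [ 9.838 34.951] 195.72140591888356 36.30972433099397
scene 0.9 [-41.14  -35.191] phi 49.45654169035751
scene 0.78 [38.288 24.652] phi 237.22376238460333
side 0.51 [-33.685 -23.481] phi 55.12008290814346
side 0.49 [32.267 33.311] phi 224.08838186688234
[[0.0, 0.0, 0.35], [0, 0, 0], 0]
[[0.0, 0.0, 0.389], [0, 0, 0], 0]
[[-0.174, -0.239, 0.0], [0, 0, 0], 0]
[[0.14, -0.267, 0.0], [0, 0, 0], 0]
[[0.167, -0.202, 0.0], [0, 0, 0], 0]
[[0.163, -0.14, 0.0], [0, 0, 0], 0]
[[0.0, 0.0, -0.4], [0, 0, 0], 0]
[[0.0, 0.0, -0.35], [0, 0, 0], 0]
in
[[-0.048, 0.067, 0.0], [0, 0, 0], 0]
[[-0.024, 0.033, 0.0], [0, 0, 0], 0]
[[-0.102, 0.029, 0.0], [0, 0, 0], 0]
[[-0.084, -0.01, 0.0], [0, 0, 0], 0]
[[-0.084, 0.01, 0.0], [0, 0, 0], 0]
[[-0.08, 0.03, 0.0], [0, 0, 0], 0]
[[-0.07, 0.048, 0.0], [0, 0, 0], 0]
[[-0.057, 0.063, 0.0], [0, 0, 0], 0]
[[-0.041, 0.074, 0.0], [0, 0, 0], 0]
[[-0.022, 0.082, 0.0], [0, 0, 0], 0]
[[-0.003, 0.084, 0.0], [0, 0, 0], 0]
[[0.017, 0.084, 0.0], [0, 0, 0], 0]
[[0.037, 0.076, 0.0], [0, 0, 0], 0]
[[0.053, 0.066, 0.0], [0, 0, 0], 0]
[[0.067, 0.052, 0.0], [0, 0, 0], 0]
[[0.077, 0.035, 0.0], [0, 0, 0], 0]
[[0.084, 0.015, 0.0], [0, 0, 0], 0]
```

>>> jog_arm(increments=[[[-0.02,-0.01,0.35],[0,0,0],0],[[0.02,0.01,0.39],[0,0,0],0],[[-0.17,-0.24,0],[0,0,0],0],[[0.14,-0.27,0],[0,0,0],0],[[0.165,-0.2,0],[0,0,0],0],[[0.16,-0.14,0],[0,0,0],0],[[0,0,-0.4],[0,0,0],0],[[0,0,-0.38],[0,0,0],0]])

```text
time_s: 16.85
ee_pos: [0.4898, -0.474, 0.119]
tool_rot: [[-0.371, 0.929, 0.015], [0.929, 0.371, -0.02], [-0.024, 0.006, -1.0]]
contact_force: [-0.2, -0.5, -1.3]
grip_width: -0.0
```

>>> jog_arm(increments=[[[0,0,0],[0,0,0],0],[[-0.048,0.067,0],[0,0,0],0],[[-0.024,0.033,0],[0,0,0],0],[[-0.1,0.029,0],[0,0,0],0],[[-0.085,-0.01,0],[0,0,0],0],[[-0.084,0.01,0],[0,0,0],0],[[-0.08,0.03,0],[0,0,0],0],[[-0.07,0.048,0],[0,0,0],0]])

```text
time_s: 17.52
ee_pos: [0.4393, -0.4527, 0.1191]
tool_rot: [[-0.37, 0.929, 0.014], [0.929, 0.371, -0.02], [-0.023, 0.006, -1.0]]
contact_force: [7.4, -3.4, -0.4]
grip_width: 0.0001
```

```bash
python3 st.py .138; python3 - <<'E'
from press import *
p=manip.get_state()['ee_pos']
for r in rows(arc(62,200,11),[.118]*11,p): print(r)
E
```

```text
17.5167 [ 0.439 -0.453  0.119] [ 7.379 -3.442 -0.393] [-30.883 -17.534] 60.413295116166985 35.513103447314755
side 0.56 [-40.191   8.88 ] phi 102.45898686145917
[[-0.056, 0.055, -0.006], [0, 0, 0], 0]
[[-0.04, 0.068, -0.0], [0, 0, 0], 0]
[[-0.025, 0.074, -0.0], [0, 0, 0], 0]
[[-0.008, 0.078, -0.0], [0, 0, 0], 0]
[[0.009, 0.079, -0.0], [0, 0, 0], 0]
[[0.026, 0.074, -0.0], [0, 0, 0], 0]
[[0.041, 0.067, -0.0], [0, 0, 0], 0]
[[0.055, 0.056, -0.0], [0, 0, 0], 0]
[[0.066, 0.043, -0.0], [0, 0, 0], 0]
[[0.074, 0.028, -0.0], [0, 0, 0], 0]
[[0.077, 0.011, -0.0], [0, 0, 0], 0]
```

>>> jog_arm(increments=[[[-0.056,0.055,-0.01],[0,0,0],0],[[-0.04,0.068,0],[0,0,0],0],[[-0.025,0.074,0],[0,0,0],0],[[-0.008,0.078,0],[0,0,0],0],[[0.009,0.079,0],[0,0,0],0],[[0.026,0.074,0],[0,0,0],0],[[0.041,0.067,0],[0,0,0],0],[[0.055,0.056,0],[0,0,0],0]])

```text
time_s: 18.38
ee_pos: [0.4377, -0.3985, 0.1166]
tool_rot: [[-0.368, 0.93, 0.008], [0.929, 0.369, -0.02], [-0.022, 0.0, -1.0]]
contact_force: [-3.3, -4.8, -0.3]
grip_width: 0.0002
```

>>> jog_arm(increments=[[[0.066,0.043,0],[0,0,0],0],[[0.074,0.028,0],[0,0,0],0],[[0.075,0.011,0],[0,0,0],0],[[0,0,0],[0,0,0],0]])

```text
time_s: 18.72
ee_pos: [0.4589, -0.3899, 0.1154]
tool_rot: [[-0.369, 0.929, 0.005], [0.929, 0.369, -0.018], [-0.019, -0.002, -1.0]]
contact_force: [-3.5, -5.5, -1.5]
grip_width: -0.0003
```

```bash
python3 st.py .132; python3 - <<'E'
from press import *
p=manip.get_state()['ee_pos']
u=((p[:2]-ax)@xh*1e3,(p[:2]-ax)@yh*1e3)
pts=[u,u,(-15,20),(-12,-10),(-4,-35),(6,-54),(6,-54),(6,-54)]; zs=[p[2]+.035,.19,.19,.19,.19,.19,.15,.114]
for r in rows(pts,zs,p): print(r)
E
```

```text
18.7167 [ 0.459 -0.39   0.115] [-3.487 -5.521 -1.453] [10.601 33.577] 197.5222056989079 35.21084935632326
scene 0.92 [-32.574 -37.513] phi 40.96849988377299
scene 0.72 [30.421 27.084] phi 228.32114106848113
side 0.7 [-34.204 -25.874] phi 52.894450642999765
side 0.67 [38.368 33.164] phi 229.1604126371984
[[0.0, 0.0, 0.35], [0, 0, 0], 0]
[[0.0, 0.0, 0.395], [0, 0, 0], 0]
[[-0.186, -0.224, 0.0], [0, 0, 0], 0]
[[0.139, -0.267, 0.0], [0, 0, 0], 0]
[[0.167, -0.203, 0.0], [0, 0, 0], 0]
[[0.164, -0.139, 0.0], [0, 0, 0], 0]
[[-0.0, -0.0, -0.4], [0, 0, 0], 0]
[[-0.0, -0.0, -0.36], [0, 0, 0], 0]
```

>>> jog_arm(increments=[[[-0.02,-0.01,0.35],[0,0,0],0],[[0.02,0.01,0.39],[0,0,0],0],[[-0.185,-0.224,0],[0,0,0],0],[[0.14,-0.267,0],[0,0,0],0],[[0.167,-0.2,0],[0,0,0],0],[[0.164,-0.14,0],[0,0,0],0],[[0,0,-0.4],[0,0,0],0],[[0,0,-0.35],[0,0,0],0]])

```text
time_s: 19.58
ee_pos: [0.4902, -0.4735, 0.1165]
tool_rot: [[-0.37, 0.929, 0.013], [0.929, 0.37, -0.02], [-0.023, 0.005, -1.0]]
contact_force: [-0.1, 0.6, -0.9]
grip_width: 0.0003
```

>>> jog_arm(increments=[[[0,0,0],[0,0,0],0],[[-0.048,0.067,0],[0,0,0],0],[[-0.024,0.033,0],[0,0,0],0],[[-0.1,0.029,0],[0,0,0],0],[[-0.085,-0.01,0],[0,0,0],0],[[-0.084,0.01,0],[0,0,0],0],[[-0.08,0.03,0],[0,0,0],0],[[-0.07,0.048,0],[0,0,0],0]])

```text
time_s: 20.25
ee_pos: [0.4407, -0.4521, 0.1169]
tool_rot: [[-0.37, 0.929, 0.014], [0.929, 0.37, -0.02], [-0.024, 0.006, -1.0]]
contact_force: [8.2, -4.5, -0.9]
grip_width: 0.0002
```

```bash
python3 st.py .129; python3 - <<'E'
from press import *
p=manip.get_state()['ee_pos']
for r in rows(arc(62,200,11),[.114]*11,p): print(r)
E
```

```text
20.25 [ 0.441 -0.452  0.117] [ 8.213 -4.506 -0.912] [-29.427 -17.455] 59.32504344502599 34.21489535957643
side 0.46 [-46.272   5.967] phi 97.34754597004175
[[-0.069, 0.049, -0.028], [0, 0, 0], 0]
[[-0.04, 0.067, -0.0], [0, 0, 0], 0]
[[-0.025, 0.075, -0.0], [0, 0, 0], 0]
[[-0.008, 0.078, -0.0], [0, 0, 0], 0]
[[0.009, 0.079, -0.0], [0, 0, 0], 0]
[[0.026, 0.074, -0.0], [0, 0, 0], 0]
[[0.041, 0.067, -0.0], [0, 0, 0], 0]
[[0.055, 0.056, -0.0], [0, 0, 0], 0]
[[0.066, 0.043, -0.0], [0, 0, 0], 0]
[[0.074, 0.028, -0.0], [0, 0, 0], 0]
[[0.078, 0.011, -0.0], [0, 0, 0], 0]
```

>>> jog_arm(increments=[[[-0.065,0.05,-0.02],[0,0,0],0],[[-0.04,0.067,0],[0,0,0],0],[[-0.025,0.075,0],[0,0,0],0],[[-0.008,0.078,0],[0,0,0],0],[[0.009,0.079,0],[0,0,0],0],[[0.026,0.074,0],[0,0,0],0],[[0.041,0.067,0],[0,0,0],0],[[0.055,0.056,0],[0,0,0],0]])

```text
time_s: 21.12
ee_pos: [0.4376, -0.3986, 0.114]
tool_rot: [[-0.368, 0.93, 0.008], [0.93, 0.368, -0.021], [-0.022, -0.001, -1.0]]
contact_force: [-4.8, -7.3, 0.9]
grip_width: 0.0002
```

>>> jog_arm(increments=[[[0.066,0.043,0],[0,0,0],0],[[0.05,0.019,0],[0,0,0],0],[[0,0,0],[0,0,0],0]])

```text
time_s: 21.37
ee_pos: [0.4495, -0.3906, 0.1132]
tool_rot: [[-0.37, 0.929, 0.006], [0.929, 0.37, -0.017], [-0.018, -0.0, -1.0]]
contact_force: [-3.4, -2.4, 1.5]
grip_width: 0.0001
```

```bash
python3 st.py .126
```

```text
21.3667 [ 0.45  -0.391  0.113] [-3.447 -2.367  1.458] [ 1.682 36.41 ] 182.64544903016113 36.449035480394585
scene 0.81 [-34.531 -45.081] phi 37.45146675515787
scene 0.57 [ -53.561 -103.875] phi 27.27702363490037
scene 0.21 [-39.704 -22.186] phi 60.80479630169493
side 0.61 [-25.615 -34.089] phi 36.92093994049997
side 0.48 [15.191 36.932] phi 202.35872814420634
```

>>> jog_arm(increments=[[[-0.03,-0.01,0],[0,0,0],0],[[0,0,0.3],[0,0,0],0],[[0,0,0.4],[0,0,0],0],[[-0.1,-0.15,0.4],[0,0,0],0],[[0.1,-0.25,0.4],[0,0,0],0],[[0.17,-0.25,0.4],[0,0,0],0],[[0.17,-0.25,0.4],[0,0,0],0],[[0,0,0.2],[0,0,0],0]])

```text
time_s: 22.23
ee_pos: [0.4765, -0.471, 0.342]
tool_rot: [[-0.37, 0.929, 0.011], [0.929, 0.37, -0.016], [-0.019, 0.004, -1.0]]
contact_force: [0.2, -0.7, -1.0]
grip_width: 0.0
```

>>> jog_arm(increments=[[[0,0,0],[0,0,0],0],[[0,0,0],[0,0,0],0]])

```text
time_s: 22.4
ee_pos: [0.4754, -0.4685, 0.3424]
tool_rot: [[-0.371, 0.929, 0.011], [0.928, 0.371, -0.017], [-0.02, 0.004, -1.0]]
contact_force: [-0.3, -0.4, -0.4]
grip_width: 0.0
```

```bash
python3 - <<'E'
from press import *
np.set_printoptions(precision=4,suppress=True)
im=manip.get_image('wrist'); save(im,'w9.png');Q=cloud(im).reshape(-1,3)
s=manip.get_state(); print(s['time_s'],s['ee_pos'],s['contact_force'])
def an(Q,t):
    u=np.c_[(Q[:,:2]-ax)@xh,(Q[:,:2]-ax)@yh]*1e3
    m=(np.abs(Q[:,2]-.044)<.009)&(np.abs(u[:,0])<45)&(np.abs(u[:,1])<110)
    print(t,m.sum(),cv2.minAreaRect(u[m].astype(np.float32)))
    far=np.abs(u[:,1])>35
    for y0,y1 in [(-75,-45),(45,75)]:
        k=m&(np.abs(u[:,0])<12)&(u[:,1]>y0)&(u[:,1]<y1); k2=m&(np.abs(u[:,0])>20)&(u[:,1]>y0)&(u[:,1]<y1); print(' lid centre z',np.median(Q[k,2]),'rim',np.median(Q[k2,2]))
    b=(np.hypot(u[:,0]+35,u[:,1]+60)<15)|(np.hypot(u[:,0]+80,u[:,1])<20); b&=np.abs(Q[:,2])<.008
    print(' bench',np.median(Q[b,2]), 'stop', np.median(Q[(np.abs(u[:,1]+86)<2)&(np.abs(u[:,0])<25)&(Q[:,2]<.03),2]))
    h=(np.hypot(u[:,0],u[:,1])<9); print(' hub top',np.median(Q[h,2]))
    k=(np.hypot(u[:,0],u[:,1])>15)&(np.hypot(u[:,0],u[:,1])<56)&(Q[:,2]>.115)&(Q[:,2]<.16)&(u[:,0]<0); 
    k&=u[:,1]<-5; print(' bar phi',np.degrees(np.arctan2(-u[k,0].mean(),-u[k,1].mean())),k.sum())
an(np.load('w7.npy'),'before'); an(Q,'after')
g=im['pixels'][20:240,230:460,::-1]; cv2.imwrite('pics/c9.png',cv2.resize(g,None,fx=2.6,fy=2.6,interpolation=cv2.INTER_CUBIC))
E
```

```text
22.45 [ 0.475  -0.468   0.3409] [-1.0075  0.1088 -0.5562]
before 5518 ((1.3497295379638672, -0.4229583740234375), (54.947566986083984, 158.31356811523438), 0.08879408985376358)
 lid centre z 0.04539950366562717 rim 0.04495897975052271
 lid centre z 0.04560487985746875 rim 0.045106682619632105
 bench -0.001718154875452127 stop 0.018285930991180366
 hub top 0.15857268720816292
 bar phi 37.84457968798077 658
after 5768 ((0.6802043914794922, -0.32222747802734375), (157.79074096679688, 55.30219650268555), 89.9322738647461)
 lid centre z 0.03812426674310837 rim 0.037437370817511084
 lid centre z 0.03830142843378151 rim 0.03780970774126638
 bench -0.002029826726012901 stop 0.017545381918838754
 hub top 0.1344881967247655
 bar phi 35.095710025596226 641
```

View pics/c9.png

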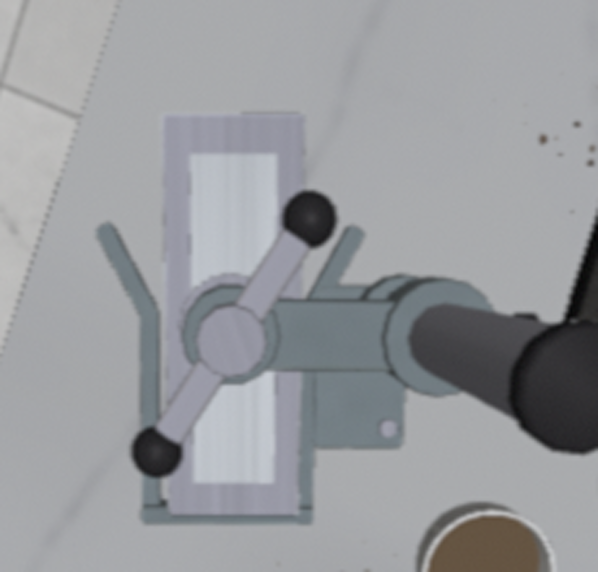

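```bash
python3 -c "
from bench import manip
print(manip.hand_in())"
```

```text
the job is handed in; nothing more can be done
None
```

The sample box is against the end stop in the press, with its lid pressed home and the press still clamped on it. I handed the job in at about 22.5 s.

- **Box:** I gripped it lightly by its rear end, with the tool tilted back to clear the handle. I then lined it up with the channel and slid it in until the force rose to about 29 N against the stop, and let go. The wrist camera showed its middle 0.4 mm from the screw axis and square to the channel.
- **Handle:** I swept it clockwise with closed fingers in three half-turn pushes on the press's -x side. It went from about 0.65 to about 10.05 rad, past the 9.4 rad at which the lid is just home. The bar's hub dropped 24.1 mm, which agrees with that turn.
- **Last check:** The lid's upper face was about 40 mm above the bench at both ends of the box, down about 7 mm from before. That is the fully-home height. The box was still at the stop, and the arm was clear, over 0.34 m up, and touching nothing.
- **Disagreements:** The scene and side cameras' readings of the handle angle scattered by about ±10°, so I relied on the wrist depth image. The depth image also read the bench 2 mm low, which I corrected for.
- **Not checked:** I did not measure the bystanders again at the end. The paths kept clear of them by plan, and the forces I read were small apart from the push against the stop.

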